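# Clip the green bracket's snap hook onto the stand loop

## Task

Clip the green bracket's snap hook onto the steel loop of the blue stand: press its sprung gate gently, never with more than 15 N, level against the front bar of the loop and keep that height until the bar is inside and the gate has sprung shut; only then lower the bracket softly to hang freely from the loop and let go. Leave the white bracket and everything else on the bench alone.

Things in the scene. Friction and masses are not known exactly. Their poses are not given: they have to be found in the camera images.
- hanger: Green folded sheet-metal bracket with a steel snap hook fixed on top, one rigid upright piece, 0.3 to 0.46 kg. Origin: centre of its underside, z up; frame in mm. Foot 56 (x) by 80 (y) by 4; web 4 (x) by 80 (y) up to z 90. Hook of 8 mm round bar in the plane y = 0, z 100 to 178, x -29 to 22, mouth on +x. Stands on an 8 mm black rubber pad, mouth roughly away from the robot.
- grip_lug (a point): Middle of the black grip lug on top of the hook, the place to grasp: lug 16 (x) by 24 (y), z 177 to 227 in the hanger's frame; this point at x 0, y 0, z 205. Axes as the hanger.
- hook_mouth (a point): At x 25, y 0, z 141 in the hanger's frame: centre of the loop's 8 mm bar when it just touches the shut gate. Push the bar in along -x at z 136 to 143: it passes under the nose (x 18, lower end z 148), is past the gate, which snaps shut behind it, 34 mm further in (x -9; x -13 at z 137), and strikes the rigid spine 42 mm in (x -17).
- hook_seat (a point): At x 0, y 0, z 166 in the hanger's frame, under the crown of the hook: where the centre of the loop's bar lies when the hanger hangs on it. Axes as the hanger.
- gate (a joint): The hook's brass gate, a 6 mm round rod hinged at its lower end (hanger x 18, z 113), tip end at z 148: 0 rad shut (against the nose), positive as it swings inward (towards the spine), 1.2 at most. It springs shut; pushing it in at z 141 takes about 4 to 8 N, and the force vanishes when the bar has passed.
- stand: Blue square-tube stand, bolted down: beam 300 long (y), 40 by 40, its top at z 223, on two legs at y +-130. Origin on the table below the middle of the beam's front face; x points away from the loop, into the beam; z up. Nothing stands above the beam.
- loop_mount (a point): Root of the loop on the beam's front face, 215 mm above the table, axes as the stand. A rigid loop of 8 mm steel bar sticks out level to -x: arms at y +-29, front bar along y (straight for y -22 to 22), same height. The front bar's centre is at x -111 to -55 mm: set by hand, different each time, not measured; feel it with the gate or see it. It holds firm.
- spare: White bracket with hook, of the same shape and size as the hanger, standing on another rubber pad; leave it alone. Origin: centre of its underside.
- bucket: Green bucket, 120 mm across, 110 high; bystander. Origin: centre of its underside.
- cup: Grey cup, 80 mm across, 80 high; bystander. Origin: centre of its underside.
- tape: Yellow disc-shaped spool, 90 mm across, 30 high; bystander. Origin: centre of its underside.
- driver: Screwdriver with red handle lying on the bench; bystander.
- wrench: Steel wrench lying on the bench; bystander.
Not all that is in view belongs to the job. What is shaped like the hanger but red is not meant.

How it is judged:
By the outcome, as a careful person would: the job done as asked, in the order asked, and still so for the second after the job is handed in, with the robot touching nothing.
It also fails if it takes over 64 s, if anything falls off the work surface, if the arm or the gripper's body presses on something with over 40 N, if the wrist force passes 120 N, or if a joint passes its speed limit or range.

## Robot

A 6-joint arm with a two-finger parallel gripper is mounted at the origin on the work surface. World frame = base frame: x ahead of the robot, y to its left, z up, the work surface at z = 0. Lengths are in mm, angles in rad, forces in N, time in s.
With the tool pointing down it reaches from about 350 to 775 mm from the base axis. Payload 7.3 kg.
Tool frame: the origin (TCP) lies midway between the tips of the shut fingers; the grasp point (between the pads) lies 19 mm behind it (bot.tcp_to_grasp is the distance from the TCP to the grasp point, in mm); z points along the fingers, y is the line along which they close (so a half turn about z gives the same grasp; the last joint's range is limited). The gripper opens to 92 mm and grips with 3 to 60 N. Pads are 19 mm wide; open, the fingers measure 130 mm over their backs; the gripper's body (75 mm by 190 mm) begins 47 mm behind the grasp point.
Start: joints at [1.088, 0.342, 1.524, -0, 1.275, -0.146], TCP at [173.482, 495.529, 226.741] pointing down, gripper open.
Joint ranges: [-2.53, 2.53], [-0.77, 2.02], [0.04, 2.7], [-1, 4.14], [0.28, 2.66], [-3.11, 3.11]. Speed limits (rad/s): [2.57, 2.57, 3.14, 3.14, 3.14, 3.14].

## Interface

Orientations are given as [roll, pitch, yaw] about the fixed x, y, z axes, in that order (R = Rz(yaw) Ry(pitch) Rx(roll)).
In Python, from plant import bot, viewer gives the robot as it stands. The module is installed in compiled form; this text tells all that it offers.
- The arm moves only by the shell command python3 -m handwheel 'ROWS'. ROWS is text: rows parted by semicolons, each of 7 numbers parted by spaces: the shift along the tool's x, y, z scaled (see below), then the turn, a rotation vector about the tool's x, y, z scaled (see below), then the opening, from -1 (shut) to 1 (fully open), so that 0 is half open. In form: tx ty tz rx ry rz gripper; .... A call has 1 to 8 rows; each row is the pose to reach, as a shift and turn from the pose commanded when the call began, along the tool's axes at that moment, turning the shorter way round; what a row does not reach only later rows make up. The controller multiplies each number of a shift by 10 cm and each number of a turn by pi rad. A row lasts 1/12 s, in which the tool goes at most 41.7 mm and 7.16 degrees, less where a joint would pass 70% of its speed; a pose out of reach is approached as far as the arm can. A call with a number of a shift or a turn outside -1 to 1 is refused whole. A call with a gripper value outside its range is refused whole. The fingers move at their own pace and stop on an object; the grip force is fixed at half the most. Time passes only in rows, so rows that repeat a pose let the fingers close. It gives the time, the measured TCP pose, the force, the opening and the grip force at its end, in the units of the state.
- bot.get_obs(): the state, without advancing time (a new reading comes with each control period).
- viewer.capture(name): name is "scene" or "side" or "wrist"; returns a dict with "frame" (480x640x3 uint8, red, green, blue), "fov_y" (degrees; the focal length in pixels is half the picture's height over the tangent of half this angle, whatever the lens; pixels are square), "cx", "cy" (the principal point, pixels), "T" (4x4, takes a point from camera to world coordinates). Camera axes: x right, y down, z forward; pixel columns grow to the right and rows downward; lengths in mm; the calibration is good to about 2 mm. A picture is of the moment at which its call begins. There is no depth.
- bot.close_job(): hands the job in; it is judged then, once.
Trained networks look in a picture, given as the dict that the camera call returned (one of the last four; its "shot" number tells which), for a name from the list of things; names that differ only in an ending like _2 or _b are one class to them, and where a whole thing is asked for, a point or a joint stands for the part that bears it (a point fixed in the world has none). Each returns a list of dicts, best first, with "score" (0 to 1); they miss things now and then, are a little off and sometimes report something else, mostly with a low value. They report only what shows in the picture. A call takes as long as a camera call. They do not tell look-alikes from the thing itself.
- viewer.recognise(target, picture): "centre" ([column, row] in pixels, amid what is visible of it).
- viewer.cut_out(target, picture): "pixels" (480x640 bool, what is visible of it) and "centre" ([column, row] in pixels, amid what is visible of it).
The state is a dict: "time": time; "joint_positions": joint angles; "dq": joint speeds; "tau": joint torques, N m; "tool_pos": TCP position; "tcp_rot": TCP orientation; "contact_force": force on the tool from outside, world axes, zero at the start; "moment": the same for the moment, N m; "grip_width": finger opening in mm; "finger_force": force on a finger pad.
Only numpy, scipy, OpenCV 4.12 (cv2) and the standard library are available. Lean on these libraries where they do the work, as an engineer would, in place of code of your own. Each camera call takes 0.05 s, during which the arm holds its last target. There are 200 camera calls.

## Working session

There is one attempt and no reset: what is moved stays moved. The work goes in short steps, Python scripts to look and compute and a shell command to move; the robot and the scene stay as the last step left them, time stands still between calls to the robot, and variables do not carry over. Pictures are saved under pics/ and viewed, at most 10 in all, crops included, and the job is handed in when it is done.

```bash
mkdir -p pics; cat > h.py <<'E'
import numpy as np,cv2
from plant import bot,viewer
from scipy.spatial.transform import Rotation as R
def cap(n,save=None):
    p=viewer.capture(n)
    if save: cv2.imwrite('pics/'+save,p['frame'][:,:,::-1])
    return p
def ray(p,uv):
    f=240/np.tan(np.radians(p['fov_y'])/2);T=np.array(p['T'])
    d=T[:3,:3]@np.array([(uv[0]-p['cx'])/f,(uv[1]-p['cy'])/f,1]);return T[:3,3],d/np.linalg.norm(d)
def onz(p,uv,z):
    o,d=ray(p,uv);return o+d*(z-o[2])/d[2]
def proj(p,X):
    f=240/np.tan(np.radians(p['fov_y'])/2);T=np.array(p['T'])
    c=T[:3,:3].T@(np.array(X)-T[:3,3]);return np.array([p['cx']+f*c[0]/c[2],p['cy']+f*c[1]/c[2]])
def tri(rays):
    A=sum(np.eye(3)-np.outer(d,d) for o,d in rays);b=sum((np.eye(3)-np.outer(d,d))@o for o,d in rays)
    return np.linalg.solve(A,b)
E
python3 - <<'E'
from h import *
ps={n:cap(n,n+'0.png') for n in('scene','side','wrist')}
for n,p in ps.items():
    print(n,p['fov_y'],p['cx'],p['cy'],np.round(p['T'],3).tolist())
    for t in('hanger','grip_lug','stand','gate','hook_mouth','hook_seat','loop_mount','spare'):
        print(t,[(np.round(r['centre']).tolist(),round(r['score'],2)) for r in viewer.recognise(t,p)][:4])
print(bot.get_obs())
cv2.imwrite('pics/both.png',np.hstack([cv2.resize(ps[n]['frame'][:,:,::-1],(400,300)) for n in ('scene','side')]))
E
```

```text
scene 43.88447964374864 316.41396489647406 234.44434643470038 [[0.528, 0.627, -0.573, 1457.759], [0.849, -0.394, 0.352, -591.779], [-0.004, -0.672, -0.74, 1432.077], [0.0, 0.0, 0.0, 1.0]]
hanger [([341.0, 179.0], 0.71), ([408.0, 220.0], 0.6)]
grip_lug [([411.0, 216.0], 0.94), ([341.0, 175.0], 0.77), ([164.0, 369.0], 0.27)]
stand [([285.0, 318.0], 0.93), ([409.0, 221.0], 0.34)]
gate [([288.0, 316.0], 0.67), ([411.0, 223.0], 0.55)]
hook_mouth [([407.0, 216.0], 0.87), ([342.0, 180.0], 0.59)]
hook_seat [([410.0, 222.0], 0.84), ([342.0, 178.0], 0.79)]
loop_mount [([286.0, 317.0], 0.79), ([410.0, 219.0], 0.65), ([464.0, 232.0], 0.63)]
spare [([351.0, 235.0], 0.89)]
side 54.67622225883813 320.073366472812 236.30875046092632 [[0.848, -0.392, 0.357, 73.467], [-0.53, -0.609, 0.59, -651.418], [-0.014, -0.689, -0.724, 979.84], [0.0, 0.0, 0.0, 1.0]]
hanger [([269.0, 192.0], 0.91), ([182.0, 244.0], 0.64)]
grip_lug [([267.0, 190.0], 0.65), ([180.0, 244.0], 0.59)]
stand [([446.0, 261.0], 0.88)]
gate []
hook_mouth [([182.0, 242.0], 0.88), ([267.0, 187.0], 0.87)]
hook_seat [([181.0, 245.0], 0.95), ([2
[... 445 characters left out ...]
'time': 1.35, 'joint_positions': array([ 1.08803301e+00,  3.42013309e-01,  1.52408032e+00,  1.27683105e-05,
        1.27535568e+00, -1.45982141e-01]), 'dq': array([-3.97296695e-04, -2.09253422e-03,  2.23607245e-05, -1.61324189e-04,
        1.42753254e-03, -6.69555610e-04]), 'tau': array([ 2.21320770e-03, -4.31144643e+01, -2.44486982e+01,  7.19903153e-02,
        4.82043915e-02,  8.69513912e-06]), 'tool_pos': array([173.47315172, 495.55718072, 226.74047618]), 'tcp_rot': array([3.14144906e+00, 8.76503302e-06, 2.80480776e+00]), 'contact_force': array([1.32826366, 0.49824643, 0.84200484]), 'moment': array([0.01029005, 0.00179421, 0.01578447]), 'finger_force': 0.0, 'grip_width': 91.6859455441686}
```

View pics/scene0.png

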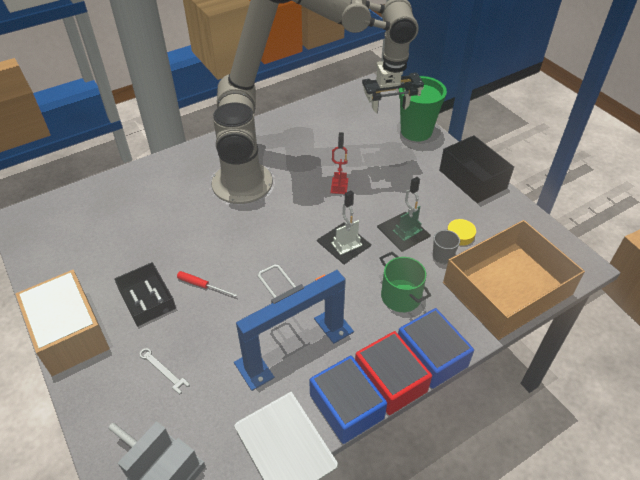

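View pics/side0.png

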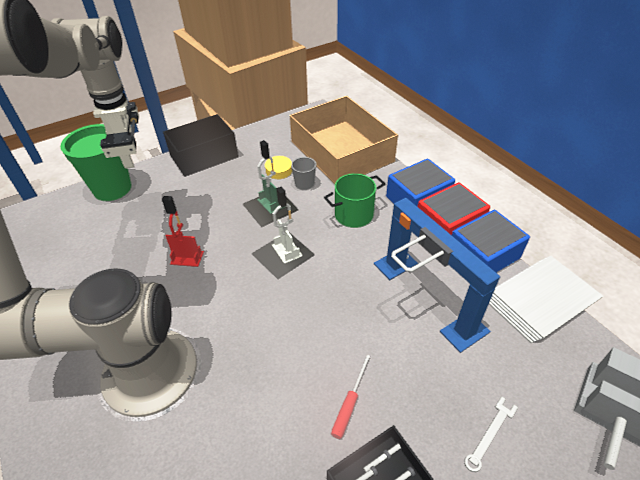

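The scene view shows the green hanger at about (408,222), its lug at (415,185), the white one at (347,235) and red at (340,180). The stand is at (290,320), with its loop front bar near (272,272). In the side view the green hanger is at (268,190), its lug at (265,150), and the loop bar runs from about (393,255) to (412,268). Next I'll enlarge these areas.

```bash
python3 - <<'E'
import cv2,numpy as np
s=cv2.imread('pics/scene0.png');d=cv2.imread('pics/side0.png')
def c(im,x,y,w=100,h=75): return cv2.resize(im[y:y+h,x:x+w],(400,300),interpolation=cv2.INTER_CUBIC)
cv2.imwrite('pics/crops.png',np.vstack([np.hstack([c(s,360,173),c(d,220,138)]),np.hstack([c(s,240,250),c(d,380,215)])]))
E
```

```text
(no output)
```

View pics/crops.png

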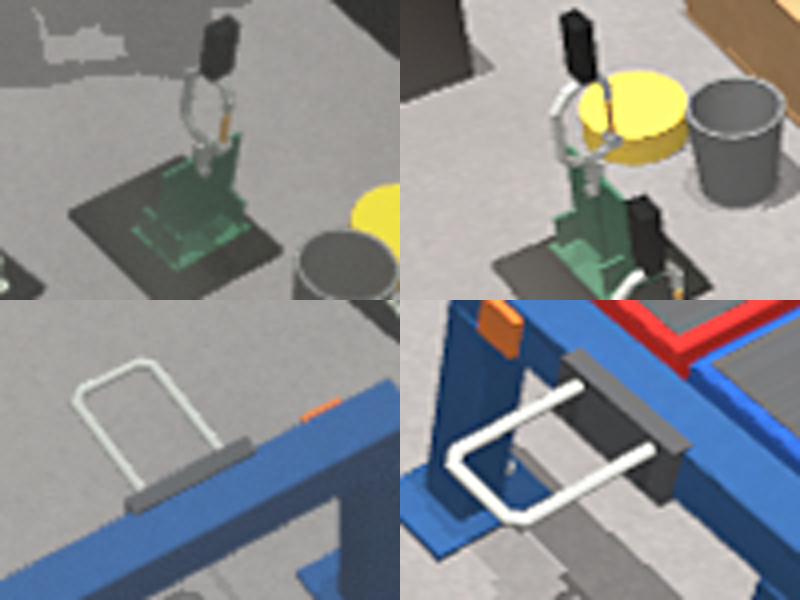

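```bash
cat > m.py <<'E'
from h import *
from scipy.optimize import least_squares
ps={n:cap(n) for n in('scene','side')}
a=tri([ray(ps['scene'],(415,185)),ray(ps['side'],(264.5,149.7))]);print('lug tri',a,[onz(ps['scene'],(415,185),210),onz(ps['side'],(264.5,149.7),210)])
L=[]
for s,d in(((259.3,274.3),(408.8,270)),((276.3,265.5),(393.8,255))):
    L.append(tri([ray(ps['scene'],s),ray(ps['side'],d)]));print('loop',L[-1],onz(ps['scene'],s,215),onz(ps['side'],d,215))
# gray plate ends on beam face & roots
for s,d in(((274.8,301.5),(443,252)),((294.5,286.5),(425,236))): print('root',onz(ps['scene'],s,215),onz(ps['side'],d,215))
obs=[('scene',(415,185),(0,0,210)),('side',(264.5,149.7),(0,0,210)),('scene',(416.3,205),(18,0,139)),('side',(272.5,165.5),(18,0,139)),('scene',(406.7,199),(-25,0,149)),('side',(259,167),(-25,0,149))]
def f(q):
    r=[]
    for n,uv,X in obs:
        c,s=np.cos(q[2]),np.sin(q[2]);r+=list(proj(ps[n],(q[0]+c*X[0]-s*X[1],q[1]+s*X[0]+c*X[1],X[2]))-uv)
    return r
for y0 in(0,1.5,-1.5,3):
    s=least_squares(f,[a[0],a[1],y0]);print(s.x,s.cost)
print(np.round(s.fun,1))
E
python3 m.py
```

```text
lug tri [499.89446654 344.99387251 209.30728255] [array([499.49793071, 345.8517643 , 210.        ]), array([499.3567857 , 342.28200019, 210.        ])]
loop [ 556.4382738  -213.03596257  214.7492006 ] [ 556.19807467 -212.18707423  215.        ] [ 556.20194829 -214.20186871  215.        ]
loop [ 555.4474235  -162.28273131  215.87798415] [ 553.92134077 -160.20264105  215.        ] [ 555.8301847  -163.70702857  215.        ]
root [ 653.48598351 -220.37714748  215.        ] [ 651.75807176 -214.98373719  215.        ]
root [ 639.15323455 -154.69657821  215.        ] [ 650.73890472 -156.68952352  215.        ]
[5.02226811e+02 3.45513631e+02 1.38423179e-01] 11.08220893576708
[5.02226810e+02 3.45513646e+02 1.38429428e-01] 11.0822089352119
[5.02226811e+02 3.45513629e+02 1.38422054e-01] 11.08220893634196
[5.02226811e+02 3.45513642e+02 1.38427705e-01] 11.082208934918501
[ 0.5  0.6  0.4 -0.9  0.7  0.6 -0.2  0.9  0.6 -3.2  0.9  2.8]
```

```bash
cat >> h.py <<'E'
def go(x,y,z,yaw=None):
    o=bot.get_obs();Rt=R.from_euler('xyz',o['tcp_rot'])
    Rg=R.from_euler('xyz',[np.pi,0,o['tcp_rot'][2] if yaw is None else yaw])
    d=Rt.inv().apply(np.array([x,y,z])-o['tool_pos'])/100
    r=(Rt.inv()*Rg).as_rotvec()/np.pi
    print('t',round(o['time'],2),'pos',o['tool_pos'].round(1),'rot',o['tcp_rot'].round(4),'F',o['contact_force'].round(1),'w',round(o['grip_width'],1))
    print('shift',d.round(3),'turn',r.round(4))
E
python3 - <<'E'
from h import *
go(501,345,290,1.709)
ps={n:cap(n) for n in('scene','side')}
# spare lug
print(tri([ray(ps['scene'],(349,198)),ray(ps['side'],(281.5,195))]))
# beam top front edge / segmentation
for n in ps:
    m=viewer.cut_out('stand',ps[n])[0]['pixels'];print(n,cv2.boundingRect(m.astype(np.uint8)))
    cv2.imwrite(f'pics/m_{n}.png',m*255)
E
```

```text
t 1.45 pos [173.5 495.5 226.7] rot [3.1415 0.     2.8048] F [-0.  -0.9 -0. ] w 91.7
shift [-3.588 -0.339 -0.633] turn [ 0.     -0.      0.3488]
[444.92803316 144.10039766 214.95879381]
scene (234, 264, 120, 127)
side (375, 199, 125, 153)[ WARN:0@2.033] global loadsave.cpp:1063 imwrite_ Unsupported depth image for selected encoder is fallbacked to CV_8U.
```

```bash
python3 -m handwheel '0 0 -0.64 0 0 0.04 1; -0.4 -0.03 -0.64 0 0 0.08 1; -0.8 -0.06 -0.64 0 0 0.12 1; -1 -0.09 -0.64 0 0 0.16 1; -1 -0.09 -0.64 0 0 0.2 1; -1 -0.09 -0.64 0 0 0.24 1;-1 -0.09 -0.64 0 0 0.28 1; -1 -0.09 -0.64 0 0 0.31 1'
python3 -c "
from h import *
go(501,345,290,1.709)"
```

```text
time: 2.32
tool_pos: [265.1, 453.8, 290.7]
tcp_rot: [-3.142, -0.0, 1.824]
contact_force: [-0.0, -0.4, 0.2]
grip_width: 91.7
finger_force: 0.0
t 2.32 pos [265.1 453.8 290.7] rot [-3.1416 -0.      1.824 ] F [-0.  -0.4  0.2] w 91.7
shift [-1.644  2.011  0.007] turn [-0.     -0.      0.0366]
```

```bash
python3 -m handwheel '-0.2 0.3 0 0 0 0.02 1; -0.4 0.6 0 0 0 0.037 1; -0.7 0.9 0 0 0 0.037 1; -0.82 1 0 0 0 0.037 1; -0.82 1 0 0 0 0.037 1'
python3 -c "
from h import *
go(470,345,290,1.709)"
```

```text
time: 2.73
tool_pos: [385.7, 398.3, 290.2]
tcp_rot: [3.141, 0.001, 1.71]
contact_force: [-0.1, -0.1, -0.4]
grip_width: 91.6
finger_force: 0.0
t 2.73 pos [385.7 398.3 290.2] rot [3.1412e+00 1.1000e-03 1.7103e+00] F [-0.1 -0.1 -0.4] w 91.6
shift [-0.645  0.761  0.003] turn [0.0001 0.0004 0.0004]
```

```bash
python3 -m handwheel '-0.2 0.3 0 0 0 0 1; -0.4 0.6 0 0 0 0 1; -0.645 0.76 0 0 0 0 1; -0.645 0.76 0 0 0 0 1'
python3 - <<'E'
from h import *
go(502,345.5,290,1.709)
p=cap('wrist','w1.png')
for X in((502,345.5,235),(502+18,347.5,156),(502,345.5,12)): print(proj(p,X))
E
```

```text
time: 3.07
tool_pos: [469.8, 344.7, 290.1]
tcp_rot: [3.141, 0.002, 1.711]
contact_force: [-0.2, 0.0, -0.8]
grip_width: 91.7
finger_force: 0.0
t 3.07 pos [469.8 344.7 290.1] rot [3.1413e+00 1.7000e-03 1.7109e+00] F [-0.2  0.  -0.8] w 91.7
shift [-0.037  0.32   0.001] turn [0.0001 0.0006 0.0006]
[381.22351404 267.95084539]
[389.43261822 238.83535125]
[355.84198299 210.63058929]
```

View pics/w1.png

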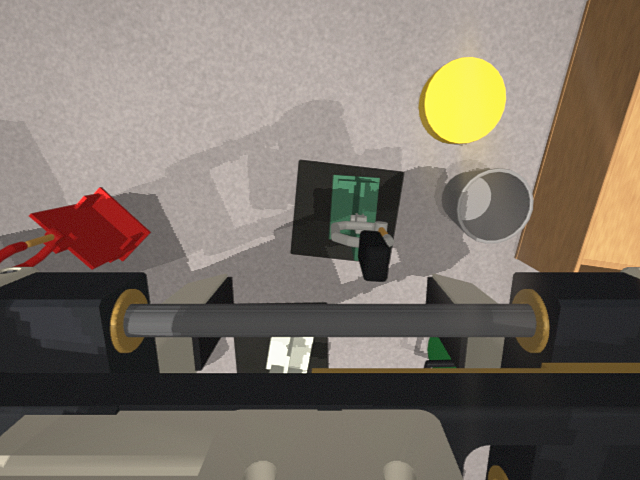

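The wrist view shows the green hanger's lug at about (375,258) and its foot at (332-382,175-225), roughly aligned with the gripper. I'll enlarge it for the yaw.

```bash
python3 - <<'E'
import cv2
s=cv2.imread('pics/w1.png');cv2.imwrite('pics/w1c.png',cv2.resize(s[165:290,310:410],(480,600),interpolation=cv2.INTER_CUBIC))
E
```

```text
(no output)
```

View pics/w1c.png

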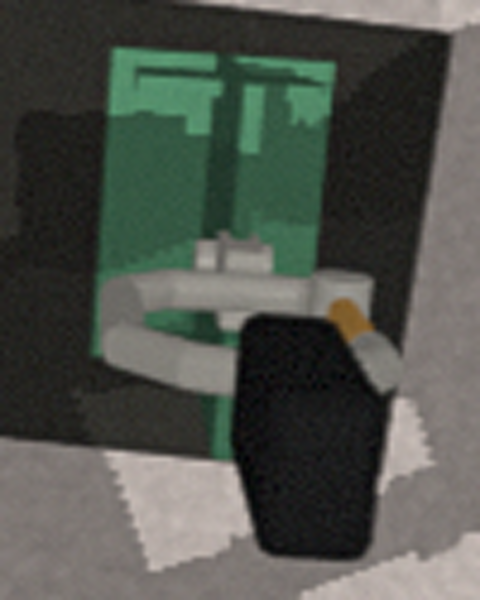

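```bash
python3 - <<'E'
from h import *
from scipy.optimize import least_squares
p=cap('wrist');ps={n:cap(n) for n in('scene','side')}
for uv in((333.3,174.8),(379.8,178.1),(328.8,239.4)): print(onz(p,uv,12))
W=[((333.3,174.8),(-28,40,12)),((379.8,178.1),(28,40,12)),((328.8,239.4),(-28,-40,12))]
S=[('scene',(415,185),(0,0,210)),('side',(264.5,149.7),(0,0,210)),('scene',(416.3,205),(18,0,139)),('side',(272.5,165.5),(18,0,139)),('scene',(406.7,199),(-25,0,149)),('side',(259,167),(-25,0,149)),('scene',(404.5,240.5),(28,-40,12))]
def f(q,obs=[(p,)+w for w in W]+[(ps[s[0]],)+s[1:] for s in S]):
    r=[]
    for n,uv,X in obs:
        c,s=np.cos(q[2]),np.sin(q[2]);r+=list(proj(n,(q[0]+c*X[0]-s*X[1],q[1]+s*X[0]+c*X[1],X[2]))-uv)
    return r
s=least_squares(f,[500,345,.1],loss='soft_l1');print(s.x,np.round(f(s.x),1))
o=[(p,)+w for w in W]
s=least_squares(lambda q:f(q,o),[500,345,.1]);print(s.x)
x,y,h=s.x;print([proj(p,(x+np.cos(h)*a-np.sin(h)*b,y+np.sin(h)*a+np.cos(h)*b,235)) for a in(-8,8) for b in (-12,12)])
E
```

```text
[465.96160513 386.84772209  12.        ]
[522.28359655 390.85130241  12.        ]
[471.81621217 306.467104    12.        ]
[4.97687157e+02 3.48343157e+02 7.60852997e-02] [ 0.5  0.7  0.2  0.4  0.8  0.2  0.3 -0.7 -1.5 -0.9  0.2 -0.4 -1.8  1.1
  0.7 -4.6 -1.3  2.5  0.1 -0.7]
[4.96955984e+02 3.48785308e+02 7.18933256e-02]
[array([362.28783413, 281.96740104]), array([365.8269808, 245.6758256]), array([387.2538112 , 283.60072409]), array([391.45911533, 247.39366967])]
```

```bash
python3 -c "
from h import *
go(497.5,347.8,191,1.644)"
```

```text
t 3.27 pos [466.  348.5 290.9] rot [-3.1412e+00 -6.0000e-04  1.7156e+00] F [-0.1  1.4  0.6] w 91.7
shift [-0.053  0.311  0.998] turn [-0.0001 -0.0002  0.0228]
```

```bash
python3 -m handwheel '-0.03 0.15 0 0 0 0.015 1; -0.053 0.311 0 0 0 0.0228 1; -0.053 0.311 0 0 0 0.0228 1; -0.053 0.311 0 0 0 0.0228 1; -0.053 0.311 0 0 0 0.0228 1'
python3 -c "
from h import *
go(497.5,347.8,191,1.644)"
```

```text
time: 3.68
tool_pos: [497.3, 347.6, 290.7]
tcp_rot: [-3.141, -0.0, 1.645]
contact_force: [0.3, -0.0, -0.6]
grip_width: 92.1
finger_force: 0.0
t 3.68 pos [497.3 347.6 290.7] rot [-3.1409e+00 -2.0000e-04  1.6451e+00] F [ 0.3 -0.  -0.6] w 92.1
shift [0.002 0.003 0.997] turn [-0.0002 -0.0001  0.0004]
```

```bash
python3 -m handwheel '0 0 0.25 0 0 0 1; 0 0 0.5 0 0 0 1; 0 0 0.75 0 0 0 1; 0 0 0.92 0 0 0 1; 0 0 1 0 0 0 1; 0 0 1 0 0 0 0.3;  0 0 1 0 0 0 -0.3;  0 0 1 0 0 0 -0.5'
python3 -m handwheel '0 0 0 0 0 0 -0.6; 0 0 0 0 0 0 -0.7; 0 0 0 0 0 0 -0.8; 0 0 0 0 0 0 -1; 0 0 0 0 0 0 -1; 0 0 0 0 0 0 -1'
```

```text
time: 4.35
tool_pos: [499.1, 347.3, 192.5]
tcp_rot: [3.139, -0.001, 1.644]
contact_force: [1.3, -0.6, 0.0]
grip_width: 76.4
finger_force: 0.0
time: 4.85
tool_pos: [498.6, 346.7, 190.8]
tcp_rot: [3.141, -0.0, 1.643]
contact_force: [-0.5, 0.6, -0.2]
grip_width: 36.4
finger_force: 0.0
```

```bash
python3 -m handwheel '0 0 0 0 0 0 -1; 0 0 0 0 0 0 -1; 0 0 0 0 0 0 -1; 0 0 0 0 0 0 -1; 0 0 0 0 0 0 -1; 0 0 0 0 0 0 -1; 0 0 0 0 0 0 -1'
python3 -m handwheel '0 0 -0.02 0 0 0 -1; 0 0 -0.1 0 0 0 -1; 0 0 -0.2 0 0 0 -1; 0 0 -0.4 0 0 0 -1; 0 0 -0.7 0 0 0 -1; 0 0 -1 0 0 0 -1; 0 0 -1 0 0 0 -1;0 0 -1 0 0 0 -1'
```

```text
time: 5.43
tool_pos: [498.6, 346.7, 190.6]
tcp_rot: [-3.141, -0.0, 1.643]
contact_force: [1.2, 0.7, -1.8]
grip_width: 15.8
finger_force: 30.0
time: 6.1
tool_pos: [499.3, 347.2, 293.4]
tcp_rot: [3.137, -0.002, 1.643]
contact_force: [-0.4, 0.3, -4.0]
grip_width: 15.9
finger_force: 30.0
```

```bash
cat > s.py <<'E'
from h import *
ps={n:cap(n,n+'2.png') for n in('scene','side')}
for n,cols in(('scene',list(range(243,262))+list(range(306,330))),('side',range(415,490))):
    p=ps[n];hsv=cv2.cvtColor(p['frame'],cv2.COLOR_RGB2HSV)
    m=(abs(hsv[:,:,0].astype(int)-108)<12)&(hsv[:,:,1]>120)&viewer.cut_out('stand',p)[0]['pixels'].astype(bool)
    pts=np.array([(c,np.argmax(m[:,c])-.5) for c in cols if m[:,c].any()])
    for _ in range(3):
        k=np.polyfit(pts[:,0],pts[:,1],1);r=abs(pts[:,1]-np.polyval(k,pts[:,0]));pts=pts[r<max(1.,2*r.std())]
    a,b=[onz(p,(c,np.polyval(k,c)),223) for c in (pts[0,0],pts[-1,0])]
    d=b-a; d*=np.sign(d[1]); print(n,len(pts),r.std(),a,b,'yaw',np.arctan2(-d[0],d[1]))
p=ps['scene'];print('bucket',[onz(p,viewer.recognise('bucket',p)[0]['centre'],55)])
print(tri([ray(p,(349,198)),ray(ps['side'],(281.5,195))]),onz(p,(349,198),210),onz(ps['side'],(281.5,195),210))
go(498,347,440)
E
python3 s.py
```

```text
scene 43 0.15271380199516194 [ 661.80218104 -313.03888286  223.        ] [655.83340784 -60.67065614 223.        ] yaw 0.02364664019115884
side 72 0.24449724060496572 [692.16943027 -70.92069106 223.        ] [ 699.87447872 -301.33396477  223.        ] yaw 0.033427667667602176
bucket [array([683.85448187, 175.91125594,  55.        ])]
[444.92803316 144.10039766 214.95879381] [440.56401066 147.44126618 210.        ] [447.31443361 148.8285373  210.        ]
t 6.35 pos [498.1 346.4 289.1] rot [-3.1387e+00  1.2000e-03  1.6430e+00] F [-0.4  0.  -4.3] w 15.7
shift [ 0.004 -0.005 -1.509] turn [-0.0009  0.0004 -0.    ]
```

```bash
python3 -m handwheel '0 0 -0.2 0 0 0 -1; -0.1 0 -0.4 0 0 0 -1; -0.3 0 -0.7 0 0 0 -1; -0.5 0 -1 0 0 0 -1; -0.5 0 -1 0 0 0 -1; -0.5 0 -1 0 0 0 -1'
python3 -m handwheel '0 0 -0.25 0 0 0 -1; -0.2 0 -0.5 0 0 0 -1; -0.5 0 -0.5 0 0 0 -1; -0.8 0 -0.5 0 0 0 -1; -1 0 -0.5 0 0 0 -1; -1 0 -0.5 0 0 0 -1'
python3 -c "
from h import *
go(477,-188,440,1.599)"
```

```text
time: 6.85
tool_pos: [502.8, 296.4, 391.6]
tcp_rot: [3.139, -0.001, 1.641]
contact_force: [0.5, 0.1, -3.8]
grip_width: 15.9
finger_force: 30.0
time: 7.35
tool_pos: [509.6, 194.4, 438.4]
tcp_rot: [-3.138, 0.002, 1.64]
contact_force: [-1.3, 0.1, -3.8]
grip_width: 16.1
finger_force: 30.0
t 7.35 pos [509.6 194.4 438.4] rot [-3.1376e+00  2.0000e-03  1.6398e+00] F [-1.3  0.1 -3.8] w 16.1
shift [-3.793 -0.589 -0.006] turn [-0.0013  0.0007  0.013 ]
```

```bash
python3 -m handwheel '-0.2 -0.03 0 0 0 0 -1; -0.5 -0.08 0 0 0 0.013 -1; -0.8 -0.13 0 0 0 0.013 -1; -1 -0.16 0 0 0 0.013 -1;-1 -0.16 0 0 0 0.013 -1'
python3 -m handwheel '-0.2 -0.03 0 0 0 0 -1; -0.5 -0.08 0 0 0 0 -1; -0.8 -0.13 0 0 0 0 -1; -1 -0.16 0 0 0 0 -1;-1 -0.16 0 0 0 0 -1'
python3 -m handwheel '-0.2 -0.03 0 0 0 0 -1; -0.5 -0.08 0 0 0 0 -1; -0.8 -0.13 0 0 0 0 -1; -1 -0.16 0 0 0 0 -1;-1 -0.16 0 0 0 0 -1'
python3 -c "
from h import *
go(477,-188,340,1.599)"
```

```text
time: 7.77
tool_pos: [500.4, 94.0, 438.8]
tcp_rot: [-3.138, 0.001, 1.599]
contact_force: [-0.0, 1.0, -3.6]
grip_width: 15.7
finger_force: 30.0
time: 8.18
tool_pos: [487.8, -6.1, 438.9]
tcp_rot: [-3.138, 0.0, 1.599]
contact_force: [-0.3, 0.4, -3.6]
grip_width: 16.0
finger_force: 30.0
time: 8.6
tool_pos: [475.2, -106.4, 438.8]
tcp_rot: [-3.139, -0.001, 1.6]
contact_force: [1.3, 1.1, -3.3]
grip_width: 15.5
finger_force: 30.0
t 8.6 pos [ 475.2 -106.4  438.8] rot [-3.1386e+00 -6.0000e-04  1.5997e+00] F [ 1.3  1.1 -3.3] w 15.5
shift [-0.817 -0.003  0.987] turn [-0.001  -0.0002  0.0002]
```

```bash
python3 -m handwheel '-0.2 0 0 0 0 0 -1; -0.5 0 0 0 0 0 -1; -0.82 0 0.2 0 0 0 -1; -0.82 0 0.5 0 0 0 -1; -0.82 0 0.8 0 0 0 -1; -0.82 0 0.98 0 0 0 -1; -0.82 0 0.98 0 0 0 -1'
python3 -c "
from h import *
go(477,-188,257.6,1.599)"
```

```text
time: 9.18
tool_pos: [476.6, -183.9, 337.2]
tcp_rot: [-3.133, -0.007, 1.603]
contact_force: [-0.9, 0.7, -2.8]
grip_width: 15.5
finger_force: 30.0
t 9.18 pos [ 476.6 -183.9  337.2] rot [-3.1331 -0.0068  1.6032] F [-0.9  0.7 -2.8] w 15.5
shift [-0.046  0.009  0.796] turn [-0.0027 -0.0022  0.0014]
```

```bash
python3 -m handwheel '0 0 0 0 0 0 -1; 0 0 0.2 0 0 0 -1; 0 0 0.4 0 0 0 -1; 0 0 0.6 0 0 0 -1; 0 0 0.8 0 0 0 -1; 0 0 0.8 0 0 0 -1; 0 0 0.8 0 0 0 -1'
python3 - <<'E'
from h import *
p=cap('scene','s3.png');q=cap('side','d3.png')
go(500,-188,257.6,1.599)
def c(im,x,y,w=100,h=75): return cv2.resize(im[y:y+h,x:x+w,::-1],(400,300),interpolation=cv2.INTER_CUBIC)
P=proj(p,(530,-188,215)).astype(int);Q=proj(q,(530,-188,215)).astype(int)
print(P-[50,45],Q-[50,45])
cv2.imwrite('pics/c3.png',np.hstack([c(p['frame'],P[0]-50,P[1]-45),c(q['frame'],Q[0]-50,Q[1]-45)]))
E
```

```text
time: 9.77
tool_pos: [478.3, -186.1, 263.7]
tcp_rot: [3.141, -0.0, 1.603]
contact_force: [-0.2, 0.5, -1.8]
grip_width: 15.7
finger_force: 30.0
t 9.87 pos [ 478.8 -186.8  264.9] rot [3.1382e+00 1.8000e-03 1.6027e+00] F [-0.2 -0.2 -3.9] w 15.6
shift [-0.019  0.211  0.074] turn [0.0011 0.0006 0.0012]
[212 218] [341 222]
```

View pics/c3.png

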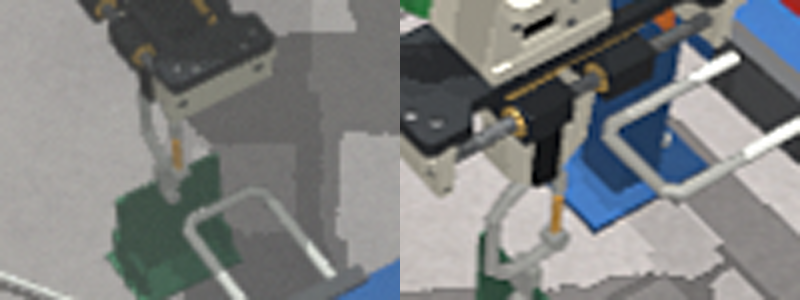

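The crops show the hook upright in the gripper, with the brass gate (scene ≈ (256,257), side ≈ (380.5,274.5)) facing the loop's front bar (scene ≈ (268,270), side ≈ (401,263)). I'll check both numerically.

```bash
python3 - <<'E'
from h import *
p=cap('scene');q=cap('side')
print('gate',tri([ray(p,(256.3,256.8)),ray(q,(380.5,274.5))]))
print('bar',tri([ray(p,(268.3,270)),ray(q,(401,263.3))]),onz(p,(268.3,270),215),onz(q,(401,263.3),215))
def P(z): return 478.8+18*1,-186.8+18*.03,z
for z in(113,130,148): print(z,proj(p,P(z+82.3)),proj(q,P(z+82.3)))
go(500,-188,256.6,1.599)
E
```

```text
gate [ 498.87956186 -190.81995811  214.19265145]
bar [ 555.57838548 -186.97044796  212.90357476] [ 556.05782476 -185.41001312  215.        ] [ 554.05643628 -190.74418124  215.        ]
113 [257.91266163 260.20571388] [377.63207289 278.9595817 ]
130 [257.42368259 256.14221356] [378.24120162 273.95246109]
148 [256.89746551 251.76925863] [378.90304707 268.51200187]
t 9.97 pos [ 478.6 -186.9  264.6] rot [3.1385e+00 1.7000e-03 1.6025e+00] F [-0.1  0.8 -3.3] w 15.9
shift [-0.018  0.214  0.081] turn [0.001  0.0005 0.0011]
```

```bash
python3 -m handwheel '-0.01 0 0.03 0 0 0 -1; -0.01 0.05 0.07 0 0 0 -1; -0.01 0.1 0.07 0 0 0 -1; -0.01 0.2 0.07 0 0 0 -1; -0.01 0.3 0.07 0 0 0 -1; -0.01 0.3 0.07 0 0 0 -1; -0.01 0.3 0.07 0 0 0 -1'
python3 -c "
from h import *
go(524,-188,257.6,1.599)"
```

```text
time: 10.55
tool_pos: [507.8, -186.6, 255.3]
tcp_rot: [-3.141, -0.0, 1.603]
contact_force: [-0.3, 0.1, -4.3]
grip_width: 15.7
finger_force: 30.0
t 10.55 pos [ 507.8 -186.6  255.3] rot [-3.1408e+00 -4.0000e-04  1.6026e+00] F [-0.3  0.1 -4.3] w 15.7
shift [-0.019  0.161 -0.024] turn [-0.0002 -0.0001  0.0012]
```

```bash
python3 -m handwheel '0 0.02 -0.01 0 0 0 -1; 0 0.05 -0.01 0 0 0 -1; 0 0.08 -0.01 0 0 0 -1; 0 0.1 -0.01 0 0 0 -1; 0 0.12 -0.01 0 0 0 -1; 0 0.12 -0.01 0 0 0 -1; 0 0.12 -0.01 0 0 0 -1; 0 0.12 -0.01 0 0 0 -1'
python3 -c "
from h import *
go(524,-188,257.6,1.599)"
```

```text
time: 11.22
tool_pos: [519.5, -186.3, 256.7]
tcp_rot: [-3.141, -0.0, 1.602]
contact_force: [-0.2, 0.8, -4.1]
grip_width: 15.8
finger_force: 30.0
t 11.22 pos [ 519.5 -186.3  256.7] rot [-3.1415e+00 -1.0000e-04  1.6022e+00] F [-0.2  0.8 -4.1] w 15.8
shift [-0.018  0.044 -0.009] turn [-0.    -0.     0.001]
```

```bash
python3 -m handwheel '0 0.01 -0.01 0 0 0 -1; 0 0.02 -0.01 0 0 0 -1; 0 0.03 -0.01 0 0 0 -1; 0 0.04 -0.01 0 0 0 -1; 0 0.05 -0.01 0 0 0 -1; 0 0.06 -0.01 0 0 0 -1; 0 0.07 -0.01 0 0 0 -1; 0 0.07 -0.01 0 0 0 -1'
python3 -m handwheel '0 0.01 0 0 0 0 -1; 0 0.02 0 0 0 0 -1; 0 0.02 0 0 0 0 -1'
python3 -m handwheel '0 0.01 0 0 0 0 -1; 0 0.02 0 0 0 0 -1; 0 0.02 0 0 0 0 -1'
```

```text
time: 11.88
tool_pos: [526.8, -186.1, 257.7]
tcp_rot: [3.141, -0.0, 1.602]
contact_force: [0.0, 0.5, -2.6]
grip_width: 15.8
finger_force: 30.0
time: 12.13
tool_pos: [528.3, -186.0, 257.6]
tcp_rot: [-3.141, -0.0, 1.602]
contact_force: [-2.1, 0.7, -2.7]
grip_width: 15.7
finger_force: 30.0
time: 12.38
tool_pos: [529.9, -186.0, 257.5]
tcp_rot: [-3.14, -0.0, 1.602]
contact_force: [-4.8, -1.0, -1.6]
grip_width: 15.5
finger_force: 30.0
```

```bash
for i in 1; do :; done; python3 -m handwheel '0 0.01 0 0 0 0 -1; 0 0.02 0 0 0 0 -1; 0 0.03 0 0 0 0 -1; 0 0.04 0 0 0 0 -1; 0 0.05 0 0 0 0 -1'
python3 -m handwheel '0 0.01 0 0 0 0 -1; 0 0.02 0 0 0 0 -1; 0 0.03 0 0 0 0 -1; 0 0.04 0 0 0 0 -1; 0 0.05 0 0 0 0 -1'
```

```text
time: 12.8
tool_pos: [534.5, -185.8, 257.5]
tcp_rot: [-3.139, -0.0, 1.602]
contact_force: [-8.1, -0.7, 0.1]
grip_width: 15.9
finger_force: 30.0
time: 13.22
tool_pos: [538.9, -185.6, 257.1]
tcp_rot: [-3.137, -0.001, 1.602]
contact_force: [-7.9, 0.6, -2.1]
grip_width: 15.9
finger_force: 30.0
```

```bash
python3 -m handwheel '0 0.01 0 0 0 0 -1; 0 0.02 0 0 0 0 -1; 0 0.03 0 0 0 0 -1; 0 0.04 0 0 0 0 -1; 0 0.05 0 0 0 0 -1; 0 0.06 0 0 0 0 -1'
python3 -m handwheel '0 0.01 0 0 0 0 -1; 0 0.02 0 0 0 0 -1; 0 0.03 0 0 0 0 -1; 0 0.04 0 0 0 0 -1; 0 0.05 0 0 0 0 -1'
python3 -c "
from h import *
go(566,-186,257.6,1.602);p=cap('side','d4.png');cap('scene','s4.png')
cv2.imwrite('pics/d4c.png',cv2.resize(p['frame'][215:290,355:455,::-1],(800,600),interpolation=cv2.INTER_CUBIC))"
```

```text
time: 13.72
tool_pos: [544.3, -185.3, 256.6]
tcp_rot: [-3.135, -0.002, 1.602]
contact_force: [-8.7, 0.6, -3.5]
grip_width: 16.1
finger_force: 30.0
time: 14.13
tool_pos: [549.1, -185.1, 256.3]
tcp_rot: [-3.134, -0.002, 1.602]
contact_force: [-9.2, -0.8, -5.8]
grip_width: 15.6
finger_force: 30.0
t 14.13 pos [ 549.1 -185.1  256.3] rot [-3.1345e+00 -2.0000e-03  1.6018e+00] F [-9.2 -0.8 -5.8] w 15.6
shift [-0.015  0.168 -0.015] turn [-0.0023 -0.0006 -0.0001]
```

View pics/d4c.png

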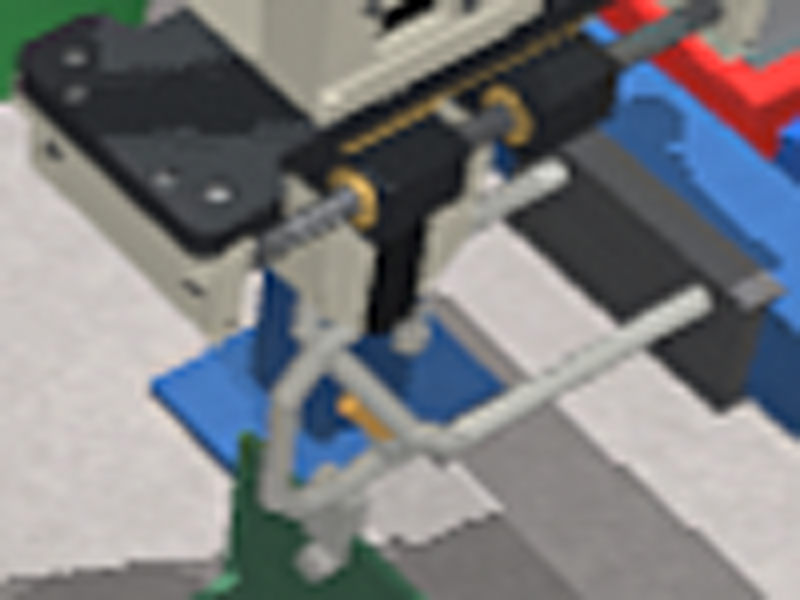

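The bar is inside the mouth with the gate swung inward, and the hook is upright. I'll keep pushing.

```bash
python3 -m handwheel '0 0.01 -0.005 0 0 0 -1; 0 0.02 -0.01 0 0 0 -1; 0 0.03 -0.01 0 0 0 -1; 0 0.04 -0.01 0 0 0 -1; 0 0.05 -0.01 0 0 0 -1; 0 0.06 -0.01 0 0 0 -1'
python3 -m handwheel '0 0.01 0 0 0 0 -1; 0 0.02 0 0 0 0 -1; 0 0.03 0 0 0 0 -1; 0 0.04 0 0 0 0 -1'
```

```text
time: 14.73
tool_pos: [555.1, -184.7, 256.6]
tcp_rot: [-3.134, -0.002, 1.602]
contact_force: [-8.6, -0.1, -8.1]
grip_width: 15.6
finger_force: 30.0
time: 15.07
tool_pos: [561.1, -184.5, 256.6]
tcp_rot: [-3.139, -0.002, 1.602]
contact_force: [-1.1, 0.7, -3.5]
grip_width: 15.8
finger_force: 30.0
```

```bash
python3 -m handwheel '0 0.01 0 0 0 0 -1; 0 0.02 0 0 0 0 -1; 0 0.03 0 0 0 0 -1; 0 0.03 0 0 0 0 -1; 0 0.03 0 0 0 0 -1'
python3 -c "
from h import *
go(566,-186,257.6,1.602);p=cap('side','d5.png');q=cap('scene','s5.png')
cv2.imwrite('pics/d5c.png',np.hstack([cv2.resize(p['frame'][215:290,365:455,::-1],(440,366),interpolation=cv2.INTER_CUBIC),cv2.resize(q['frame'][240:315,225:300,::-1],(360,366),interpolation=cv2.INTER_CUBIC)]))"
```

```text
time: 15.48
tool_pos: [564.9, -184.9, 259.3]
tcp_rot: [3.14, 0.0, 1.602]
contact_force: [-0.4, -0.1, -3.3]
grip_width: 16.0
finger_force: 30.0
t 15.48 pos [ 564.9 -184.9  259.3] rot [3.1402e+00 5.0000e-04 1.6024e+00] F [-0.4 -0.1 -3.3] w 16.0
shift [-0.011  0.01   0.017] turn [0.0005 0.0002 0.0001]
```

View pics/d5c.png

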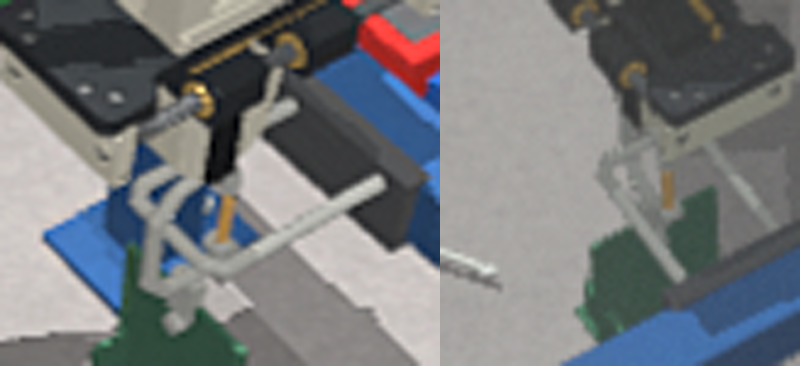

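The gate is shut again (side crop: brass vertical at (226,218)), with the bar inside against the spine side. Next I'll centre the bar under the crown, staying level, and then lower.

```bash
python3 -m handwheel '0 -0.02 0 0 0 0 -1; 0 -0.04 0 0 0 0 -1; 0 -0.07 0 0 0 0 -1; 0 -0.1 0 0 0 0 -1; 0 -0.12 0 0 0 0 -1; 0 -0.12 0 0 0 0 -1'
python3 -m handwheel '0 0 0.03 0 0 0 -1; 0 0 0.06 0 0 0 -1; 0 0 0.09 0 0 0 -1; 0 0 0.12 0 0 0 -1; 0 0 0.15 0 0 0 -1; 0 0 0.18 0 0 0 -1; 0 0 0.2 0 0 0 -1; 0 0 0.2 0 0 0 -1'
python3 -m handwheel '0 0 0 0 0 0 -1; 0 0 0 0 0 0 -1'
```

```text
time: 16.08
tool_pos: [552.1, -185.3, 258.9]
tcp_rot: [-3.142, -0.0, 1.602]
contact_force: [-0.2, 0.2, -3.3]
grip_width: 15.8
finger_force: 30.0
time: 16.75
tool_pos: [552.4, -185.2, 238.0]
tcp_rot: [-3.141, -0.001, 1.602]
contact_force: [-0.7, -0.4, -3.2]
grip_width: 15.8
finger_force: 30.0
time: 16.92
tool_pos: [552.7, -185.3, 238.8]
tcp_rot: [3.141, 0.0, 1.602]
contact_force: [-0.3, -0.7, -3.6]
grip_width: 15.7
finger_force: 30.0
```

```bash
python3 -m handwheel '0 0 0.01 0 0 0 -1; 0 0 0.02 0 0 0 -1; 0 0 0.03 0 0 0 -1; 0 0 0.04 0 0 0 -1; 0 0 0.05 0 0 0 -1; 0 0 0.05 0 0 0 -1'
python3 -m handwheel '0 0 0.006 0 0 0 -1; 0 0 0.012 0 0 0 -1; 0 0 0.018 0 0 0 -1; 0 0 0.018 0 0 0 -1'
```

```text
time: 17.42
tool_pos: [552.5, -185.2, 233.4]
tcp_rot: [-3.141, -0.0, 1.602]
contact_force: [-0.2, -0.3, -2.9]
grip_width: 15.9
finger_force: 30.0
time: 17.75
tool_pos: [552.6, -185.3, 232.0]
tcp_rot: [3.141, 0.0, 1.602]
contact_force: [-0.4, -0.6, -2.6]
grip_width: 15.7
finger_force: 30.0
```

```bash
python3 -m handwheel '0 0 0.006 0 0 0 -1; 0 0 0.012 0 0 0 -1; 0 0 0.012 0 0 0 -1; 0 0 0.012 0 0 0 -1'
python3 -m handwheel '0 0 0.005 0 0 0 -1; 0 0 0.005 0 0 0 -1; 0 0 0.005 0 0 0 -1'
```

```text
time: 18.08
tool_pos: [552.7, -185.3, 231.6]
tcp_rot: [3.14, 0.001, 1.602]
contact_force: [-2.9, 0.9, 5.6]
grip_width: 15.9
finger_force: 30.0
time: 18.33
tool_pos: [552.8, -185.3, 231.6]
tcp_rot: [3.14, 0.001, 1.602]
contact_force: [-2.8, 1.6, 8.7]
grip_width: 15.7
finger_force: 30.0
```

```bash
python3 -m handwheel '0 -0.005 -0.004 0 0 0 -1; 0 -0.01 -0.01 0 0 0 -1; 0 -0.01 -0.01 0 0 0 -1; 0 -0.01 -0.01 0 0 0 -1'
```

```text
time: 18.67
tool_pos: [552.4, -185.4, 231.7]
tcp_rot: [3.139, 0.0, 1.602]
contact_force: [3.0, 1.3, 4.2]
grip_width: 15.9
finger_force: 30.0
```

```bash
python3 -m handwheel '0 0.005 -0.005 0 0 0 -1; 0 0.005 -0.005 0 0 0 -1; 0 0.005 -0.005 0 0 0 -1'
```

```text
time: 18.92
tool_pos: [552.4, -185.4, 231.8]
tcp_rot: [3.141, 0.0, 1.602]
contact_force: [3.1, 0.4, 2.5]
grip_width: 16.2
finger_force: 30.0
```

```bash
python3 -m handwheel '0 0 0 0 0 0 -0.64; 0 0 0 0 0 0 -0.6; 0 0 0 0 0 0 -0.56; 0 0 0 0 0 0 -0.5; 0 0 0 0 0 0 -0.4; 0 0 0 0 0 0 -0.2; 0 0 0 0 0 0 0; 0 0 0 0 0 0 0'
python3 -m handwheel '0 0 0 0 0 0 0.2; 0 0 0 0 0 0 0.2; 0 0 0 0 0 0 0.2; 0 0 0 0 0 0 0.2; 0 0 0 0 0 0 0.2'
python3 -c "
from h import *
go(552,-186,330,1.602);p=cap('side','d6.png');q=cap('scene','s6.png')
cv2.imwrite('pics/d6c.png',np.hstack([cv2.resize(p['frame'][215:290,365:455,::-1],(440,366),interpolation=cv2.INTER_CUBIC),cv2.resize(q['frame'][240:315,225:300,::-1],(360,366),interpolation=cv2.INTER_CUBIC)]))"
```

```text
time: 19.58
tool_pos: [552.0, -185.3, 231.6]
tcp_rot: [-3.141, -0.0, 1.602]
contact_force: [-0.4, -1.0, 0.1]
grip_width: 42.5
finger_force: 0.0
time: 20.0
tool_pos: [552.1, -185.3, 231.7]
tcp_rot: [3.141, -0.0, 1.602]
contact_force: [-0.2, -0.8, 0.3]
grip_width: 54.8
finger_force: 0.0
t 20.0 pos [ 552.1 -185.3  231.7] rot [ 3.1415e+00 -1.0000e-04  1.6022e+00] F [-0.2 -0.8  0.3] w 54.8
shift [-0.007 -0.001 -0.983] turn [ 0.     -0.      0.0001]
```

View pics/d6c.png

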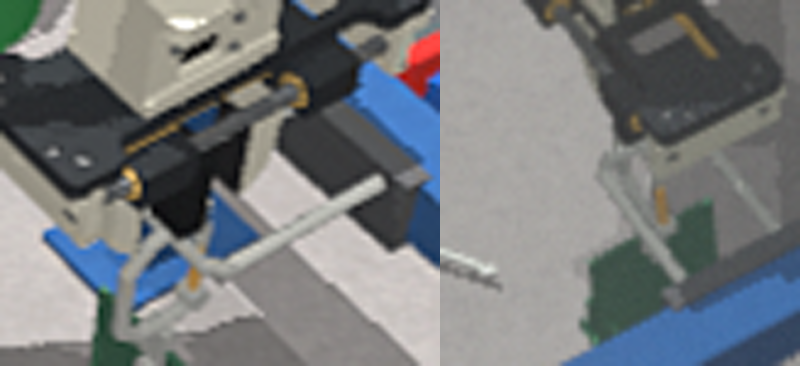

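The hook hangs on the bar with the gate shut and the fingers clear. Now I'll retreat straight up.

```bash
python3 -m handwheel '0 0 0 0 0 0 0.5; 0 0 -0.1 0 0 0 0.5; 0 0 -0.25 0 0 0 0.5; 0 0 -0.45 0 0 0 0.5; 0 0 -0.7 0 0 0 0.5; 0 0 -1 0 0 0 0.5; 0 0 -1 0 0 0 0.5'
python3 -m handwheel '0 -0.2 -0.2 0 0 0 0.5; 0 -0.5 -0.4 0 0 0 0.5; 0 -0.8 -0.4 0 0 0 0.5; 0 -1 -0.4 0 0 0 0.5; 0 -1 -0.4 0 0 0 0.5; 0 -1 -0.4 0 0 0 0.5; 0 -1 -0.4 0 0 0 0.5; 0 -1 -0.4 0 0 0 0.5'
python3 -m handwheel '0 0 0 0 0 0 0.5; 0 0 0 0 0 0 0.5; 0 0 0 0 0 0 0.5; 0 0 0 0 0 0 0.5; 0 0 0 0 0 0 0.5; 0 0 0 0 0 0 0.5; 0 0 0 0 0 0 0.5; 0 0 0 0 0 0 0.5'
python3 -c "
from h import *
p=cap('side','d7.png');q=cap('scene','s7.png')
cv2.imwrite('pics/d7c.png',np.hstack([cv2.resize(p['frame'][215:305,365:455,::-1],(400,400),interpolation=cv2.INTER_CUBIC),cv2.resize(q['frame'][235:315,225:305,::-1],(400,400),interpolation=cv2.INTER_CUBIC)]))"
```

```text
time: 20.68
tool_pos: [553.6, -186.0, 338.8]
tcp_rot: [3.132, 0.005, 1.602]
contact_force: [-0.4, -0.0, 0.9]
grip_width: 68.5
finger_force: 0.0
time: 21.35
tool_pos: [452.8, -188.5, 371.5]
tcp_rot: [-3.142, -0.0, 1.603]
contact_force: [-0.2, -0.2, -0.1]
grip_width: 68.8
finger_force: 0.0
time: 22.02
tool_pos: [452.1, -188.4, 371.7]
tcp_rot: [3.141, -0.0, 1.602]
contact_force: [0.2, -0.1, -0.2]
grip_width: 69.3
finger_force: 0.0
```

View pics/d7c.png

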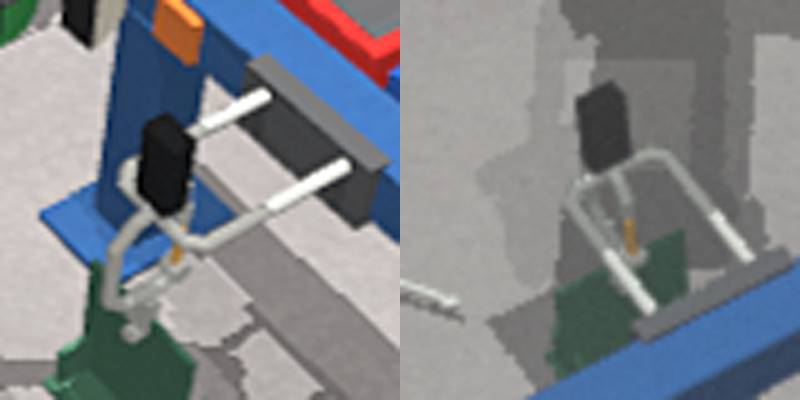

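The bracket hangs from the front bar (lug at about (165,165) in the left crop) with the gate shut and the robot clear. I'll let it settle briefly, then hand in.

```bash
python3 -m handwheel '0 0 0 0 0 0 0.5; 0 0 0 0 0 0 0.5; 0 0 0 0 0 0 0.5; 0 0 0 0 0 0 0.5; 0 0 0 0 0 0 0.5; 0 0 0 0 0 0 0.5; 0 0 0 0 0 0 0.5; 0 0 0 0 0 0 0.5' >/dev/null
python3 -m handwheel '0 0 0 0 0 0 0.5; 0 0 0 0 0 0 0.5; 0 0 0 0 0 0 0.5; 0 0 0 0 0 0 0.5; 0 0 0 0 0 0 0.5; 0 0 0 0 0 0 0.5; 0 0 0 0 0 0 0.5; 0 0 0 0 0 0 0.5' >/dev/null
python3 -m handwheel '0 0 0 0 0 0 0.5; 0 0 0 0 0 0 0.5; 0 0 0 0 0 0 0.5; 0 0 0 0 0 0 0.5; 0 0 0 0 0 0 0.5; 0 0 0 0 0 0 0.5; 0 0 0 0 0 0 0.5; 0 0 0 0 0 0 0.5' >/dev/null
python3 - <<'E'
from h import *
a=cv2.imread('pics/d7.png')[:,:,::-1].astype(int)
b=cap('side')['frame'].astype(int)
print((abs(a-b)[215:305,365:425].max(2)>40).sum())
print(bot.close_job())
E
```

```text
0
the job is handed in; nothing more can be done
None
```

The green bracket's hook is clipped onto the front bar of the loop with its gate shut. It hangs freely and at rest, and the job was handed in at about 24 s with the gripper clear; pushing force readings stayed at about 9 N.

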